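# Set the eyelet in a hanging sign and hold it out level

## Task

A blank door sign lies in the desk eyelet press with its brass eyelet standing proud in the hole under the ram: swing the press lever right down to its stop so that the eyelet is driven fully home, and let the lever spring back up. Then draw the sign out sideways from under the ram and lift it to at least 15 cm above the desk, keeping it level. Finish while still holding it there, level and steady and not touching the press, so that I can check the eyelet; do not put it down, and leave the other things on the desk where they are.

Things in the scene. Friction and masses are not known exactly. Their poses are not given: they have to be found in the camera images.
- press: grey desk eyelet press, fixed: base 170 x 96 mm, column behind, head over the anvil up to z = 132 mm and, with its shaft cover, 24 mm to the +y side of the axis. Origin on the desk under the ram axis; x to the back (column), y to the side where the sign sticks out, z up. Anvil table and the 18 mm wide support arm that runs along +y under the sign: top at z = 50 mm
- pivot (a point): hinge point of the press lever, fixed on the press: 22 mm behind the ram axis, 33 mm to the -y side, 105 mm above the desk; the hinge axis is parallel to the press's y axis
- lever_bar (a point): centre of the lever's black cross bar: a round bar 18 mm thick and 70 mm long, parallel to the press's y axis, 140 mm from the pivot. At rest it stands 45 degrees above level in front (-x) of the pivot; it swings forward and down
- lever (a joint): angle of the press lever, rad: 0 at rest (sprung up), 0.70 fully down at its stop (bar then 5 degrees above level from the pivot). Pushing it takes about 2 to 10 N at the bar; it springs back by itself. It drives the ram down 15 mm per rad
- eyelet (a joint): how far the eyelet is pressed into the sign, m: 0 standing 5 mm proud, 0.005 fully home; it stays where it is pressed
- sign_mid (a point): centre of the sign, half-way up: flat rigid pale metal board 50 (x) x 200 (y) x 6 mm with a blank white panel on top, 0.1 to 0.2 kg, balance point within 6 mm of here. At the start it lies in the press along the press's y, middle 85 mm from the ram axis, underside 50 mm above the desk; free space beside and below its long edges at the middle
- ram_axis (a point): point on the ram's axis, 50 mm above the desk, where the eyelet is at the start. Ram face at rest 68.5 mm, head's underside 80 mm above the desk. Guides 4 mm high stand on the table 28 mm either side (x) of here and an end stop on the -y side, so the sign leaves only along the press's +y
- done_signs: bystander: stack of three finished signs, 200 x 62 x 25 mm, loose on the desk; origin under its centre
- eyelet_dish: bystander: small round black dish of spare brass eyelets, 72 mm across and 20 mm high, loose; origin under its centre
- tape: bystander: black tape dispenser, 51 x 121 x 75 mm, loose; origin under its centre
- notes: bystander: block of sticky notes, 76 x 76 x 16 mm, loose; origin under its centre
Not all that is in view belongs to the job. Leave any brown look-alike of the part that bears eyelet alone.

How it is judged (in metres and radians):
On the way, in this order (a step that is already met when the one before it is completed fails the run):
1. the lever is down at its stop and the eyelet is driven home (value of joint lever above 0.65 rad and value of joint eyelet above 0.004 m), for 0.05 s.
2. the lever has sprung back up, with the sign still in the press (value of joint lever below 0.08 rad and value of joint eyelet above 0.004 m and distance between sign_mid and ram_axis below 0.1 m), for 0.1 s.
3. the sign is out of the press and lifted, level, by the fingers (height (world z) of sign_mid above 0.1 m and angle between sign_mid's own z axis and vertical below 0.12 rad and contact force between sign and the fingers above 1 N), for 0.2 s.
At the end, for the whole second after the job is handed in: The fingers hold the sign with its centre more than 14 cm above the desk, within 0.10 rad (6 degrees) of level and still, touching nothing of the press; its eyelet is pressed in by more than 4 of its 5 mm and the lever is back up (height (world z) of sign_mid above 0.14 m and angle between sign_mid's own z axis and vertical below 0.1 rad and linear speed of sign below 0.03 m/s and angular speed of sign below 0.15 rad/s and contact force between sign and the fingers above 1 N and contact force between sign and press below 0.05 N and value of joint eyelet above 0.004 m and value of joint lever below 0.08 rad); the arm keeps its last pose, push and grip.
It fails at once if the sign is tipped more than about 12 degrees (angle between sign_mid's own z axis and vertical above 0.21 rad).
It fails at once if a bystander is pushed more than 3 cm (distance of any of done_signs, eyelet_dish, tape, notes from where it was at the start of the episode above 0.03 m).
It also fails if it takes over 48 s, if anything falls off the work surface, if the arm or the gripper's body presses on something with over 40 N, if the wrist force passes 120 N, or if a joint passes its speed limit or range.

## Robot

A 6-joint arm with a two-finger parallel gripper is mounted at the origin on a cart in front of the work surface, level with it; the furniture and walls round the work are solid. World frame = base frame: x ahead of the robot, y to its left, z up, the work surface at z = 0. Lengths are in m, angles in degrees, forces in N, time in s.
With the tool pointing down it reaches from about 0.375 to 0.925 m from the base axis. Payload 5.7 kg.
Tool frame: the origin (TCP) lies midway between the tips of the shut fingers; the grasp point (between the pads) lies 19 mm behind it (robot.hold_point_z is the distance from the TCP to the grasp point, in m); z points along the fingers, y is the direction in which the jaws open and shut (so a half turn about z gives the same grasp; the last joint's range is limited). The gripper opens to 85 mm and grips with 20 to 120 N. Pads are 22 mm wide; open, the fingers measure 114 mm over their backs; the gripper's body (76 mm by 85 mm) begins 54 mm behind the grasp point. The pads swing forward as they close: fully open they stand 13 mm farther back than shut.
Start: joints at [61.702, 20.558, 86.54, -0, 72.909, -6.595], TCP at [0.222, 0.557, 0.231] pointing down, gripper open.
Joint ranges: [-170.27, 170.27], [-57.76, 135], [12.27, 136.19], [-55.21, 235.2], [11.17, 155.16], [-170.74, 170.74]. Speed limits (degrees/s): [136.94, 136.94, 180, 180, 180, 180].

## Interface

Orientations are given as a 3x3 rotation matrix whose columns are the frame's x, y, z axes.
In Python, from plant import get_state, capture, camera_model, sign_off, search_frame, robot gives the robot as it stands.
- The arm moves only by the tool carry_out, never from a script. Its argument "commands" is text: rows parted by semicolons, each of 6 numbers parted by spaces: the shift along the tool's x, y, z in units of 30 mm (1.0 is 30 mm), then the turn, a rotation vector about the tool's x, y, z in degrees. In form: x y z ax ay az; .... A call has 1 to 12 rows; each row shifts and turns the commanded pose from where the row before left it, along the tool's axes as they then stand; what a row does not reach is not made up. A row lasts 1/8 s, in which the tool goes at most 62.5 mm and 10.7 degrees, less where a joint would pass 70% of its speed; a pose out of reach is approached as far as the arm can. A call is refused whole if a number of a shift passes 1 or a number of a turn 10.7, either way. A call with a gripper value outside its range is refused whole. "grip" is the finger opening in mm, from 0 to 85.4, set as the call begins (left out, the last holds). The fingers move at their own pace and stop on an object; "squeeze" is the grip in N (left out, the last holds). Time passes only in rows, so rows that do not move let the fingers close. It gives the time, the measured TCP pose, the force and the opening at its end, in the units of the state.
- get_state(): the state, without advancing time (a new reading comes with each control period).
- capture(name): name is "scene" or "top"; returns (picture, depth): 384x512x3 uint8, blue, green, red; 384x512 float32, m along the optical axis (not along the pixel's ray), 0 where there is no reading.
- camera_model(name): a dict with "intrinsics" (3x3 intrinsics, pixels), "k1" (the pictures are not rectified: a ray, as slopes to the right and down, at radius r is drawn at 1 + k1 r^2 times it, then the intrinsics apply), "extrinsics" (4x4, takes a point from world to camera coordinates). Camera axes: x right, y up, looking along -z (the intrinsics and any distortion apply to the point x, -y, -z); pixel columns grow to the right and rows downward; lengths in m; the calibration is good to about 2 mm. A picture is of the moment at which its call begins. camera_model takes no time and is no camera call.
- sign_off(): hands the job in, once; it reports no verdict.
Trained networks look in the newest picture that a camera, given by its name, has taken for a name from the list of things; names that differ only in an ending like _2 or _b are one class to them, and where a whole thing is asked for, a point or a joint stands for the part that bears it (a point fixed in the world has none). Each returns a list of dicts, best first, with "conf" (0 to 1); they miss things now and then, are a little off and sometimes report something else, mostly with a low value. They report only what shows in the picture. A call takes as long as a camera call. They do not tell look-alikes from the thing itself.
- search_frame(target, camera): "rect" ([left, top, width, height] in pixels, round what is visible of it).
The state is a dict: "time": time; "joint_pos": joint angles; "qvel": joint speeds; "tau": joint torques, N m; "eef_pos": TCP position; "orientation": TCP orientation; "contact_force": force on the tool from outside, world axes, zero at the start; "ft_torque": the same for the moment, N m; "opening": finger opening in m.
Only numpy, scipy, OpenCV 4.12 (cv2) and the standard library are available. Lean on these libraries where they do the work, as an engineer would, in place of code of your own. Each camera call takes 0.05 s, during which the arm holds its last target. There are 200 camera calls.

## Working session

There is one attempt and no reset: what is moved stays moved. The work goes in short steps, Python scripts to look and compute and a tool call to move; the robot and the scene stay as the last step left them, time stands still between calls to the robot, and variables do not carry over. Pictures are saved under pics/ and viewed, about 8 in all and at most 12, crops included, and the job is handed in when it is done.

Besides the shell and the picture viewer there is one more tool, called after "Call:" by a JSON object that holds its "name" and its "arguments", one argument or row to a line. carry_out: Moves the arm, as the interface text tells. Its arguments: {"type":"object","properties":{"commands":{"type":"string"},"grip":{"type":"number"},"squeeze":{"type":"number"}},"required":["commands"]}

```bash
mkdir -p pics; ls; cat > h.py <<'E'
import numpy as np, cv2
from plant import *
def back(cam, uv, depth):
    m=camera_model(cam);K=np.array(m["intrinsics"]);T=np.array(m["extrinsics"]);k=m["k1"]
    uv=np.atleast_2d(uv).astype(float)
    xy=cv2.undistortPoints(uv.reshape(-1,1,2),K,np.array([k,0,0,0.])).reshape(-1,2)
    d=np.atleast_1d(depth)[:,None]
    pc=np.hstack([xy[:,:1]*d,-xy[:,1:]*d,-d])
    return (pc-T[:3,3])@T[:3,:3]
def proj(cam,P):
    m=camera_model(cam);K=np.array(m["intrinsics"]);T=np.array(m["extrinsics"]);k=m["k1"]
    p=np.atleast_2d(P)@T[:3,:3].T+T[:3,3]
    xy=np.c_[p[:,0]/-p[:,2],-p[:,1]/-p[:,2]]
    r2=(xy**2).sum(1,keepdims=True);xy=xy*(1+k*r2)
    return xy@K[:2,:2].T+K[:2,2]
def cloud(cam,d):
    v,u=np.mgrid[0:384,0:512]
    return back(cam,np.c_[u.ravel(),v.ravel()],d.ravel()).reshape(384,512,3)
E
python3 - <<'E'
from h import *
ims=[]
for c in ("scene","top"):
    p,d=capture(c); cv2.imwrite(f"pics/{c}1.png",p); np.savez(f"{c}1.npz",p=p,d=d)
    for t in ("press","lever_bar","sign_mid","eyelet","done_signs","eyelet_dish","tape","notes"):
        print(c,t,[(np.round(r["rect"]).tolist(),round(r["conf"],2)) for r in search_frame(t,c)][:3])
    m=camera_model(c);T=np.array(m["extrinsics"]);print(c,"campos",-T[:3,:3].T@T[:3,3])
s=get_state();print(s["time"],s["eef_pos"],s["orientation"],robot)
E
```

```text
pics
scene press [([246.0, 180.0, 62.0, 56.0], 0.7)]
scene lever_bar [([282.0, 192.0, 22.0, 10.0], 0.67), ([332.0, 216.0, 19.0, 16.0], 0.66)]
scene sign_mid [([241.0, 185.0, 51.0, 27.0], 0.74), ([138.0, 169.0, 17.0, 24.0], 0.58)]
scene eyelet []
scene done_signs [([305.0, 232.0, 57.0, 36.0], 0.74)]
scene eyelet_dish [([333.0, 214.0, 14.0, 17.0], 0.67)]
scene tape [([205.0, 220.0, 33.0, 14.0], 0.66)]
scene notes [([366.0, 262.0, 26.0, 29.0], 0.9)]
scene campos [-0.38558394 -0.25304774  1.30826725]
top press [([258.0, 166.0, 11.0, 15.0], 0.39)]
top lever_bar []
top sign_mid [([132.0, 262.0, 44.0, 10.0], 0.76), ([237.0, 200.0, 8.0, 7.0], 0.54)]
top eyelet []
top done_signs []
top eyelet_dish []
top tape [([232.0, 223.0, 26.0, 23.0], 0.9)]
top notes [([354.0, 178.0, 8.0, 9.0], 0.46)]
top campos [-0.48262084  0.64549821  1.63271848]
0.9 [0.22187254 0.5574281  0.2312916 ] [[-9.29097903e-01  3.69833858e-01 -5.89408319e-05]
 [ 3.69833861e-01  9.29097902e-01 -6.52302296e-05]
 [ 3.06374558e-05 -8.24035850e-05 -9.99999996e-01]] <Robot object at 0x7f203dd5be00>
```

```bash
python3 - <<'E'
from h import *
a=cv2.imread("pics/scene1.png");b=cv2.imread("pics/top1.png")
# crop of scene x3 left
cv2.imwrite("pics/sceneA.png",cv2.resize(a[140:310,130:400],None,fx=2.9,fy=2.9,interpolation=cv2.INTER_CUBIC))
cv2.imwrite("pics/topA.png",cv2.resize(b,None,fx=1.5,fy=1.5,interpolation=cv2.INTER_CUBIC))
E
```

```text
(no output)
```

View pics/sceneA.png

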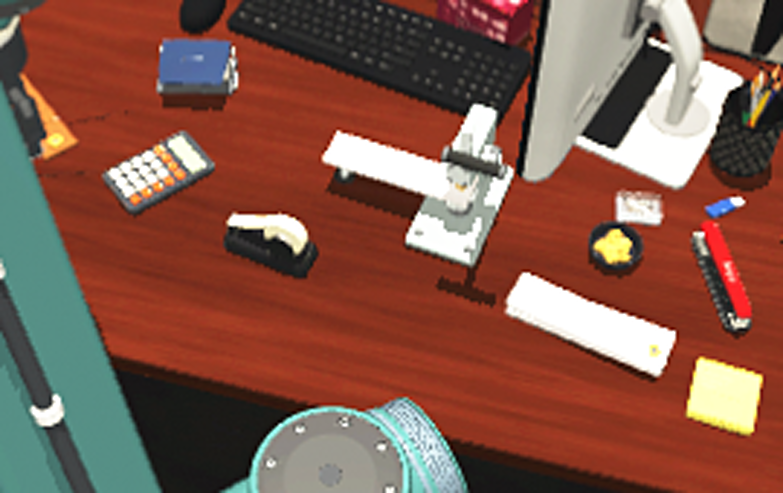

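View pics/topA.png

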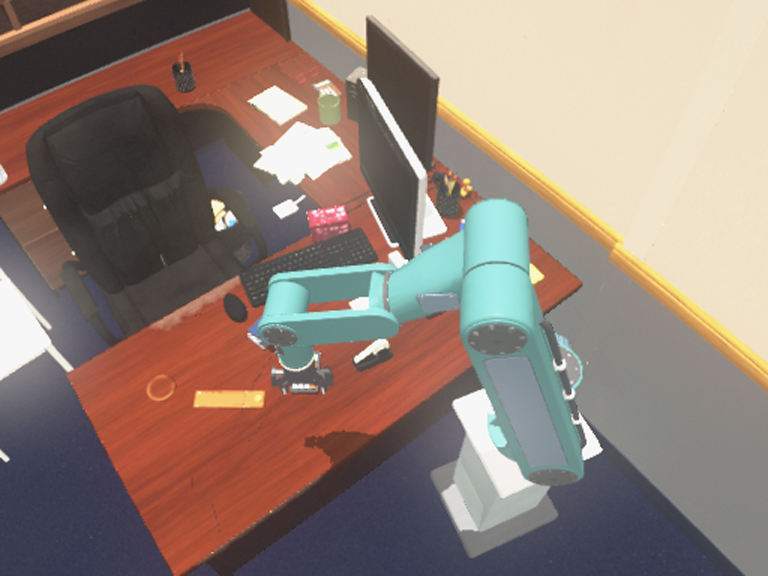

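The scene picture shows the press at about px (290,205). The sign sticks out to its left, from px (243,190) to (285,205), and the black cross bar is at (293,196). The tape is at (223,225), the finished stack at (333,250) and the dish at (342,224). The brown look-alike is far left, at top picture px (152,266). Next I fit the press pose from depth.

```bash
python3 - <<'E'
from h import *
f=np.load("scene1.npz");p,d=f["p"],f["d"];C=cloud("scene",d)
hsv=cv2.cvtColor(p,cv2.COLOR_BGR2HSV)
sub=np.zeros(d.shape,bool);sub[170:240,235:312]=1
z=C[...,2]
m=sub&(d>0)&(z>.048)&(z<.066)&(hsv[...,1]<60)&(hsv[...,2]>180)
n,l,st,_=cv2.connectedComponentsWithStats(m.astype(np.uint8));i=1+np.argmax(st[1:,4]);print(st[i])
P=C[l==i];r=cv2.minAreaRect(P[:,:2].astype(np.float32));print("sign",r,len(P),np.median(P[:,2]))
print(cv2.boxPoints(r))
for lo,hi in ((.005,.03),(.07,.1),(.1,.125),(.125,.16),(.16,.26)):
    q=sub&(d>0)&(z>lo)&(z<hi)&(hsv[...,1]<90); Q=C[q]
    print(lo,hi,len(Q),Q.min(0) if len(Q) else'',Q.max(0) if len(Q) else '', Q.mean(0))
q=sub&(d>0)&(hsv[...,2]<80)&(z>.12)&(z<.25);q[:,320:]=0
Q=C[q];print("bar?",len(Q),np.c_[Q,np.argwhere(q)[:,::-1]].round(3)[::3])
q=sub&(d>0)&(z>.004)&(z<.03)&(hsv[...,1]<90);r=cv2.minAreaRect(C[q][:,:2].astype(np.float32));print("base",r,np.median(C[q][:,2]),cv2.boxPoints(r))
for t,(x,y,w,h) in dict(stack=(305,232,57,36),dish=(333,214,18,17),tape=(205,220,33,14),notes=(366,262,26,29)).items():
    s=C[y:y+h,x:x+w].reshape(-1,3);s=s[(s[:,2]>.008)&(s[:,2]<.1)];print(t,s.min(0).round(3),s.max(0).round(3))
E
```

```text
[241 185  54  27 540]
sign ((0.5355337262153625, 0.21665158867835999), (0.0614507794380188, 0.20827943086624146), 6.921085357666016) 540 0.057366524081915435
[[0.4924832  0.31633   ]
 [0.5175813  0.10956826]
 [0.57858425 0.11697319]
 [0.55348617 0.3237349 ]]
0.005 0.03 922 [3.57912754e-01 3.04822185e-04 5.04393750e-03] [0.78285533 0.31421498 0.02978449] [0.57357823 0.15608984 0.01629353]
0.07 0.1 36 [0.50277554 0.07486144 0.07067131] [0.6230528  0.28593066 0.09994437] [0.56823076 0.11822829 0.08998685]
0.1 0.125 82 [0.52076959 0.07717827 0.10022892] [0.61940004 0.1456246  0.1246915 ] [0.55672848 0.11911314 0.11364236]
0.125 0.16 153 [0.52166104 0.08032741 0.12516986] [0.62667722 0.15891933 0.1595917 ] [0.58077438 0.1341438  0.13506465]
0.16 0.26 141 [0.46076034 0.05452474 0.16126191] [0.55257588 0.14102303 0.21963528] [0.48233162 0.09660715 0.20456736]
bar? 87 [[6.16e-01 8.70e-02 1.74e-01 3.11e+02 1.76e+02]
 [6.12e-01 8.40e-02 1.63e-01 3.11e+02 1.79e+02]
 [6.16e-01 8.80e-02 1.41e-01 3.10e+02 1.82e+02]
 [6.14e-01 8.30e-02 1.41e-01 3.11e+02 1.83e+02]
 [6.15e-01 8.60e-02 1.27e-01 3.10e+
[... 905 characters left out ...]
 2.93e+02 1.98e+02]
 [4.70e-01 7.80e-02 2.08e-01 2.96e+02 1.98e+02]
 [4.75e-01 7.00e-02 2.07e-01 2.99e+02 1.98e+02]
 [4.71e-01 7.80e-02 2.02e-01 2.96e+02 1.99e+02]
 [4.72e-01 6.80e-02 2.07e-01 2.99e+02 1.99e+02]
 [4.72e-01 6.80e-02 2.02e-01 2.99e+02 2.00e+02]]
base ((0.5604698657989502, 0.20515070855617523), (0.35586076974868774, 0.28091439604759216), 27.106576919555664) 0.016296842217848245 [[ 0.33808434  0.2491067 ]
 [ 0.46608222 -0.0009522 ]
 [ 0.7828554   0.16119471]
 [ 0.6548575   0.41125363]]
stack [ 0.396 -0.186  0.008] [0.588 0.013 0.032]
dish [ 0.556 -0.103  0.008] [ 0.656 -0.029  0.026]
tape [0.321 0.256 0.008] [0.397 0.374 0.073]
notes [ 0.411 -0.309  0.008] [ 0.499 -0.223  0.021]
```

```bash
python3 - <<'E'
from h import *
from scipy.optimize import least_squares
f=np.load("scene1.npz");p,d=f["p"],f["d"]
hsv=cv2.cvtColor(p,cv2.COLOR_BGR2HSV);z=cloud("scene",d)[...,2]
# sign outline in picture: white, saturation low; back project to plane z=.056
v,u=np.mgrid[0:384,0:512]; m=camera_model("scene");T=np.array(m["extrinsics"])
def plane(h):
    a=back("scene",np.c_[u.ravel(),v.ravel()],np.ones(u.size));c=-T[:3,:3].T@T[:3,3]
    r=a-c;return (c+r*((h-c[2])/r[:,2])[:,None]).reshape(384,512,3)
P=plane(.056)
m1=(hsv[...,1]<70)&(hsv[...,2]>170)&(z>.045)&(z<.07);m1[:170]=0;m1[230:]=0;m1[:,:235]=0;m1[:,300:]=0
Q=P[m1][:,:2]
ys=np.arange(.17,.31,.01);c=[]
for y in ys:
    s=Q[(abs(Q[:,1]-y)<.008)];c.append(((s[:,0].min()+s[:,0].max())/2,np.ptp(s[:,0])))
c=np.array(c);k=np.polyfit(ys,c[:,0],1);yaw=np.arctan(-k[0]);print("yaw",np.degrees(yaw),"x at ys",c.round(4).tolist())
ey=np.array([-np.sin(yaw),np.cos(yaw)]);ex=np.array([ey[1],-ey[0]])
end=np.percentile(Q@ey,99.7);cx=np.array([np.polyval(k,.22),.22])@ex
mid=cx*ex+(end-.1)*ey;ax=mid-.085*ey;print("mid",mid,"axis",ax)
def W(a):a=np.atleast_2d(a);return np.c_[ax+a[:,:1]*ex+a[:,1:2]*ey,a[:,2]]
np.savez("press.npz",ax=ax,ex=ex,ey=ey,yaw=yaw)
big=cv2.resize(p[165:250,225:325],None,fx=7,fy=7,interpolation=cv2.INTER_CUBIC)
def poly(a,col):
    q=((proj("scene",W(a))-[225,165]+.5)*7).astype(int);cv2.polylines(big,[q],True,col,1)
poly([(-.025,-.015,.056),(.025,-.015,.056),(.025,.185,.056),(-.025,.185,.056)],(0,0,255))
poly([(-.077,-.068,.204),(-.077,.002,.204)],(0,255,0))
poly([(.0,.0,.132),(0,.024,.132)],(255,0,0))
cv2.imwrite("pics/fit.png",big)
print("bar rest",W([(-.077,-.033,.204)]),"bar down",W([(-.1175,-.033,.117)]))
E
```

```text
yaw 16.83308191137179 x at ys [[0.5428, 0.0545], [0.5421, 0.056], [0.5397, 0.0541], [0.5383, 0.0542], [0.5383, 0.0542], [0.5369, 0.0543], [0.5355, 0.0544], [0.5331, 0.0525], [0.5323, 0.054], [0.4665, 0.1827], [0.4658, 0.1813], [0.5278, 0.0547], [0.5263, 0.0547], [0.5263, 0.0547]]
mid [0.53022213 0.21814424] axis [0.55483682 0.13678628]
bar rest [[0.49069237 0.08290224 0.204     ]] bar down [[0.45192769 0.07117407 0.117     ]]
```

View pics/fit.png

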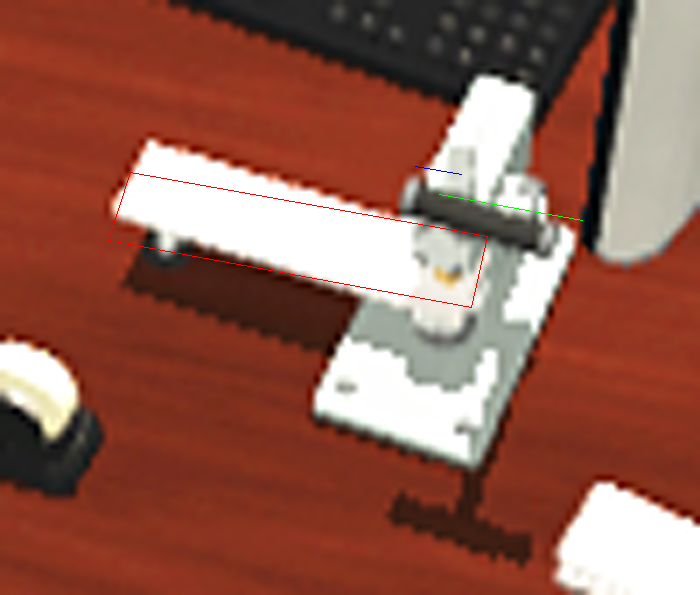

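Call:
{"name": "carry_out", "arguments": {
  "commands": "0 0 -0.5 0 0 10.2; 0 0 -0.5 0 0 10.2; 0 0 0 0 0 10.2; 0 0 0 0 0 10.2; 0 0 0 0 0 10.2; 0 0 0 0 0 10.2",
  "grip": 0
}}

```text
time: 1.65
eef_pos: [0.2219, 0.5574, 0.2612]
orientation: [[-0.118, 0.993, -0.0], [0.993, 0.118, -0.0], [-0.0, -0.0, -1.0]]
contact_force: [-0.2, -0.0, 0.6]
opening: -0.0001
```

The overlay was rotated by two outlier bins. The sign's edges run from (150,140) to (400,200) in the crop, so the yaw is nearer 7 degrees. I refit without those bins.

```bash
python3 - <<'E'
from h import *
f=np.load("scene1.npz");p=f["p"];z=cloud("scene",f["d"])[...,2]
hsv=cv2.cvtColor(p,cv2.COLOR_BGR2HSV)
m1=((hsv[...,1]<70)&(hsv[...,2]>170)&(z>.045)&(z<.07)).astype(np.uint8);m1[:170]=0;m1[230:]=0;m1[:,:235]=0;m1[:,300:]=0
n,l,st,_=cv2.connectedComponentsWithStats(m1);m1=l==1+np.argmax(st[1:,4])
v,u=np.nonzero(m1);T=np.array(camera_model("scene")["extrinsics"]);c=-T[:3,:3].T@T[:3,3]
r=back("scene",np.c_[u,v],np.ones(len(u)))-c;Q=(c+r*((.056-c[2])/r[:,2])[:,None])[:,:2]
ys=np.arange(.17,.30,.01);x=[];w=[]
for y in ys:
    s=Q[abs(Q[:,1]-y)<.008];x.append((s[:,0].min()+s[:,0].max())/2);w.append(np.ptp(s[:,0]))
k=np.polyfit(ys,x,1);yaw=np.arctan(-k[0]);print("yaw",np.degrees(yaw),np.round(w,3),np.polyval(k,ys)-x)
ey=np.array([-np.sin(yaw),np.cos(yaw)]);ex=np.array([ey[1],-ey[0]])
end=np.percentile(Q@ey,99.5);cx=np.array([np.polyval(k,.22),.22])@ex
mid=cx*ex+(end-.1)*ey;ax=mid-.085*ey;print("mid",mid,"axis",ax)
def W(a):a=np.atleast_2d(a);return np.c_[ax+a[:,:1]*ex+a[:,1:2]*ey,a[:,2]]
np.savez("press.npz",ax=ax,ex=ex,ey=ey,yaw=yaw)
big=cv2.resize(p[165:250,225:325],None,fx=7,fy=7,interpolation=cv2.INTER_CUBIC)
def poly(a,col):
    q=((proj("scene",W(a))-[225,165]+.5)*7).astype(int);cv2.polylines(big,[q],True,col,1)
poly([(-.025,-.015,.056),(.025,-.015,.056),(.025,.185,.056),(-.025,.185,.056)],(0,0,255))
poly([(-.077,-.068,.204),(-.077,.002,.204)],(0,255,0))
cv2.imwrite("pics/fit2.png",big)
s=get_state();t=s["eef_pos"];R=s["orientation"]
for n,a in dict(rest=(-.077,-.033,.204),a17=(22-140*np.cos(np.radians(35)),-33,105+140*np.sin(np.radians(35))),a35=(22-140*np.cos(np.radians(20)),-33,105+140*np.sin(np.radians(20))),down=(-.1175,-.033,.117)).items():
    a=np.array(a);a=a/1000 if abs(a[1])>1 else a
    q=W([a])[0]+[0,0,.009];print(n,q.round(4),"tool units",(np.array(R).T@(q-t)/.03).round(2))
E
```

```text
yaw 7.728591813548369 [0.055 0.056 0.054 0.054 0.054 0.054 0.054 0.053 0.054 0.054 0.053 0.055
 0.055] [ 0.00026155 -0.00037633  0.00063324  0.00068672 -0.00067042 -0.00061145
 -0.00054693  0.00049389 -0.00012655  0.00016942 -0.00070211  0.00034595
  0.00044302]
mid [0.53634399 0.21944479] axis [0.54777485 0.13521691]
rest [0.4759 0.0922 0.213 ] tool units [-16.4    6.58   1.61]
a17 [0.4604 0.0901 0.1943] tool units [-16.4    6.06   2.23]
a35 [0.4437 0.0878 0.1619] tool units [-16.41   5.5    3.31]
down [0.4358 0.0867 0.126 ] tool units [-16.42   5.23   4.51]
```

View pics/fit2.png

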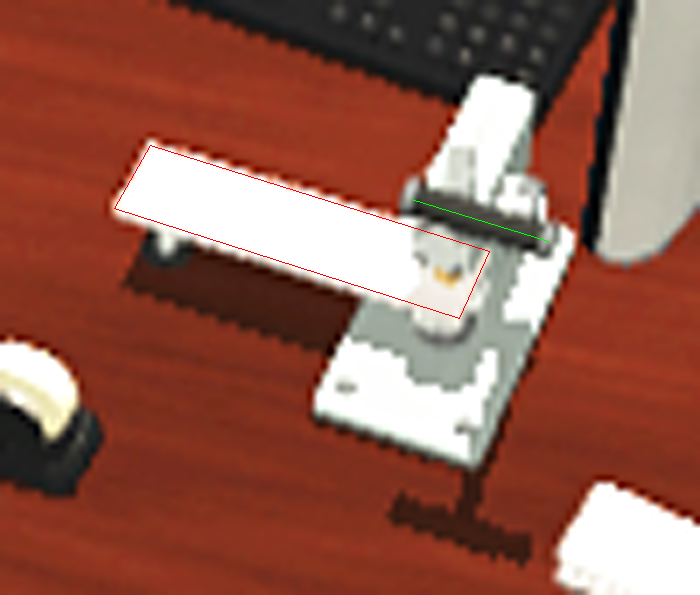

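The refit outline now lies on the sign (crop (150,145)–(490,252)), and the green line falls within the bar. Moving over the bar.

Call:
{"name": "carry_out", "arguments": {
  "commands": "-0.965 0.387 0 0 0 -1; -0.965 0.387 0 0 0 0; -0.965 0.387 0 0 0 0; -0.965 0.387 0 0 0 0; -0.965 0.387 0 0 0 0; -0.965 0.387 0 0 0 0; -0.965 0.387 0 0 0 0; -0.965 0.387 0 0 0 0; -0.965 0.387 0 0 0 0; -0.965 0.387 0 0 0 0; -0.965 0.387 0 0 0 0; -0.965 0.387 0 0 0 0"
}}

```text
time: 3.15
eef_pos: [0.4087, 0.2319, 0.2614]
orientation: [[-0.141, 0.99, 0.0], [0.99, 0.141, 0.0], [0.0, 0.0, -1.0]]
contact_force: [-0.4, -0.1, -0.6]
opening: 0.0
```

Call:
{"name": "carry_out", "arguments": {
  "commands": "-0.965 0.387 0 0 0 0; -0.965 0.387 0 0 0 0; -0.965 0.387 0 0 0 0; -0.965 0.387 0 0 0 0; -0.8 0.3 0 0 0 0; 0 0 0.5 0 0 0; 0 0 0.5 0 0 0"
}}

```text
time: 4.03
eef_pos: [0.4821, 0.1026, 0.2301]
orientation: [[-0.14, 0.99, -0.001], [0.99, 0.14, 0.0], [0.0, -0.001, -1.0]]
contact_force: [0.2, -0.1, 0.3]
opening: -0.0001
```

```bash
python3 - <<'E'
from h import *
f=np.load("press.npz");ax,ex,ey=f["ax"],f["ex"],f["ey"]
s=get_state();print(s["time"],s["eef_pos"],s["contact_force"])
d=np.array(s["eef_pos"][:2])-ax;print("press xy",d@ex,d@ey)
p,dd=capture("scene");cv2.imwrite("pics/bar.png",cv2.resize(p[140:250,215:335],None,fx=5,fy=5,interpolation=cv2.INTER_CUBIC))
E
```

```text
4.025 [0.48207737 0.10264848 0.23010973] [ 0.15042232 -0.0901001   0.31748588]
press xy -0.06948052500694246 -0.023437543158260146
```

View pics/bar.png

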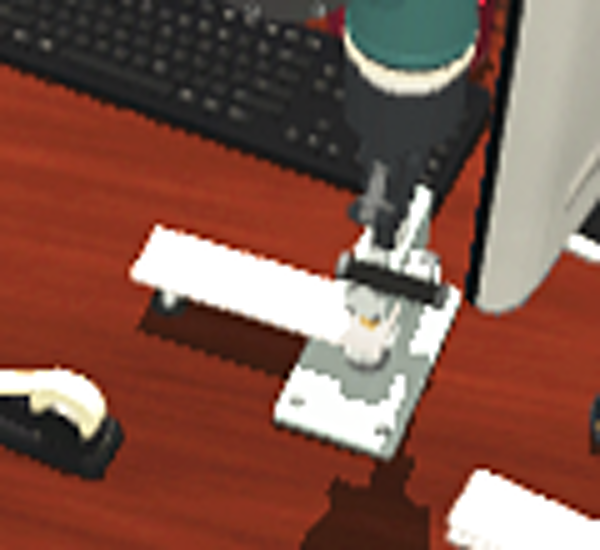

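The fingertips at crop (385,250) are just above the bar at (340–445, 265–290). I follow the arc down in two stages.

Call:
{"name": "carry_out", "arguments": {
  "commands": "-0.3 -0.25 0 0 0 0; 0 0 0.5 0 0 0; 0 -0.27 0.3 0 0 0; 0 -0.25 0.32 0 0 0; 0 -0.22 0.34 0 0 0; 0 -0.19 0.36 0 0 0; 0 -0.16 0.38 0 0 0; 0 0 0 0 0 0"
}}

```text
time: 5.08
eef_pos: [0.4407, 0.0875, 0.1641]
orientation: [[-0.141, 0.99, -0.006], [0.99, 0.141, -0.0], [0.0, -0.006, -1.0]]
contact_force: [-5.4, -1.0, 7.9]
opening: -0.0005
```

Call:
{"name": "carry_out", "arguments": {
  "commands": "0 -0.12 0.39 0 0 0; 0 -0.09 0.4 0 0 0; 0 -0.05 0.4 0 0 0; 0 0 0.1 0 0 0; 0 0 0 0 0 0"
}}

```text
time: 5.7
eef_pos: [0.4327, 0.0864, 0.1258]
orientation: [[-0.141, 0.99, -0.006], [0.99, 0.141, -0.001], [0.0, -0.006, -1.0]]
contact_force: [-6.1, -1.0, 8.4]
opening: 0.0001
```

```bash
python3 - <<'E'
from h import *
s=get_state();print(s["time"],s["eef_pos"],s["contact_force"])
p,dd=capture("scene");cv2.imwrite("pics/down.png",cv2.resize(p[140:250,215:335],None,fx=5,fy=5,interpolation=cv2.INTER_CUBIC))
E
```

```text
5.7 [0.43272442 0.0864316  0.12577386] [-6.12379518 -0.98993935  8.3838163 ]
```

View pics/down.png

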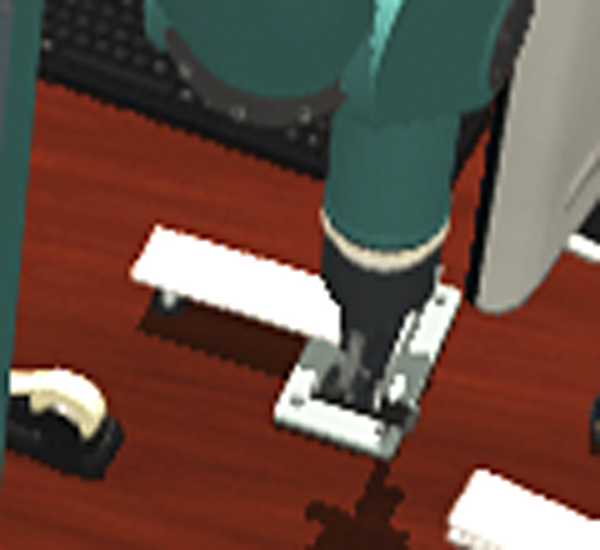

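The bar is down in front of the head at crop (390,410). The force is still only 8 N, so it has not reached the stop. I push on a little.

Call:
{"name": "carry_out", "arguments": {
  "commands": "0 0 0.1 0 0 0; 0 0 0.1 0 0 0; 0 0 0 0 0 0"
}}

```text
time: 6.12
eef_pos: [0.4329, 0.0864, 0.1229]
orientation: [[-0.141, 0.99, -0.005], [0.99, 0.141, -0.001], [0.0, -0.005, -1.0]]
contact_force: [-18.2, -2.1, 50.1]
opening: 0.0001
```

The force jumped to 50 N, so the lever is at its stop. I release it by backing up along the arc.

Call:
{"name": "carry_out", "arguments": {
  "commands": "0 0 -0.4 0 0 0; 0 0.08 -0.4 0 0 0; 0 0.12 -0.4 0 0 0; 0 0.16 -0.38 0 0 0; 0 0.19 -0.38 0 0 0; 0 0.22 -0.36 0 0 0; 0 0.25 -0.36 0 0 0; 0 0.25 -0.4 0 0 0; 0 0 -0.8 0 0 0; 0 0 -0.8 0 0 0; 0 0 -0.4 0 0 0; 0 0 0 0 0 0",
  "grip": 0
}}

```text
time: 7.62
eef_pos: [0.4748, 0.092, 0.2735]
orientation: [[-0.141, 0.99, 0.001], [0.99, 0.141, -0.0], [-0.0, 0.001, -1.0]]
contact_force: [-0.5, -0.2, -0.3]
opening: -0.0001
```

```bash
python3 - <<'E'
from h import *
s=get_state();t=np.array(s["eef_pos"]);R=np.array(s["orientation"]);print(s["time"],t,s["contact_force"])
f=np.load("press.npz");mid=np.r_[f["ax"]+.085*f["ey"],.034]
print("to grasp, tool units",R.T@(mid-t)/.03)
p,dd=capture("scene");cv2.imwrite("pics/up.png",cv2.resize(p[130:250,215:335],None,fx=5,fy=5,interpolation=cv2.INTER_CUBIC))
E
```

```text
7.625 [0.47478709 0.09200909 0.27348512] [-0.47250343 -0.23620554 -0.27689826]
to grasp, tool units [3.91807516 2.62071968 7.98503448]
```

View pics/up.png

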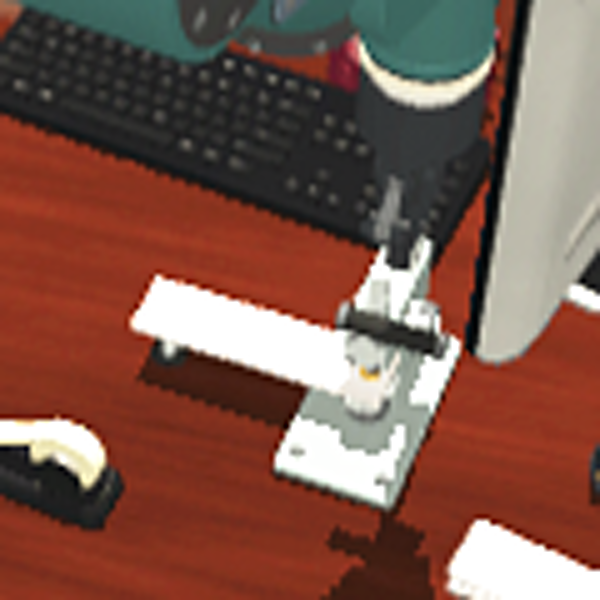

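The lever bar is back up at crop (390,330) and the sign is still in place. Now I move above the sign's middle with the gripper open.

Call:
{"name": "carry_out", "arguments": {
  "commands": "0.98 0.655 0 0 0 0; 0.98 0.655 0 0 0 0; 0.98 0.655 0 0 0 0; 0.98 0.655 0 0 0 0; 0 0 1 0 0 0; 0 0 1 0 0 0; 0 0 1 0 0 0; 0 0 0.8 0 0 0; 0 0 0.8 0 0 0; 0 0 0.2 0 0 0; 0 0 0 0 0 0",
  "grip": 85
}}

```text
time: 9.05
eef_pos: [0.535, 0.2193, 0.1284]
orientation: [[-0.141, 0.99, -0.002], [0.99, 0.141, -0.001], [-0.0, -0.002, -1.0]]
contact_force: [0.1, -0.7, 0.6]
opening: 0.085
```

```bash
python3 - <<'E'
from h import *
s=get_state();t=np.array(s["eef_pos"]);R=np.array(s["orientation"]);print(s["time"],t,s["contact_force"],s["opening"])
f=np.load("press.npz");mid=np.r_[f["ax"]+.085*f["ey"],.032]
print("to grasp, tool units",R.T@(mid-t)/.03)
p,dd=capture("scene");cv2.imwrite("pics/above.png",cv2.resize(p[130:250,215:335],None,fx=5,fy=5,interpolation=cv2.INTER_CUBIC))
E
```

```text
9.05 [0.53501325 0.21926838 0.12835263] [ 0.10491764 -0.73852589  0.56580668] 0.0850272705187084
to grasp, tool units [5.60364714e-04 5.03932692e-02 3.21167074e+00]
```

View pics/above.png

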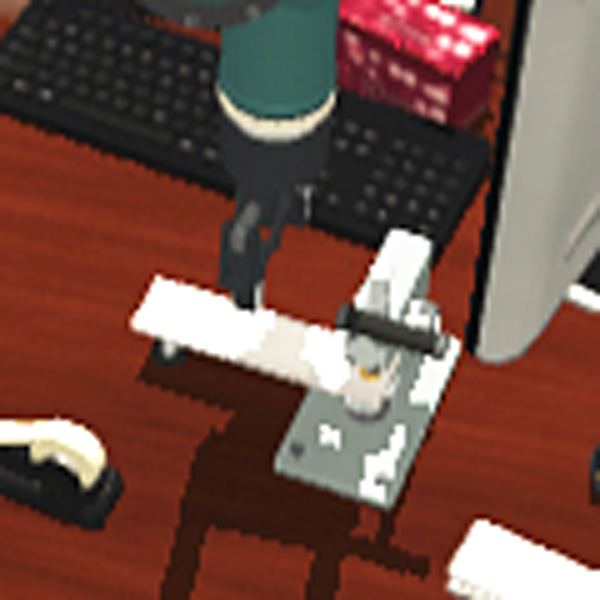

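The gripper straddles the sign's middle, with the near finger at crop (250,285) over its near edge. Descending and closing.

Call:
{"name": "carry_out", "arguments": {
  "commands": "0 0.05 0.8 0 0 0; 0 0 0.8 0 0 0; 0 0 0.7 0 0 0; 0 0 0.6 0 0 0; 0 0 0.3 0 0 0; 0 0 0 0 0 0"
}}

```text
time: 9.85
eef_pos: [0.5369, 0.2196, 0.0328]
orientation: [[-0.141, 0.99, -0.001], [0.99, 0.141, -0.0], [-0.0, -0.001, -1.0]]
contact_force: [-0.5, -0.2, -0.1]
opening: 0.085
```

Call:
{"name": "carry_out", "arguments": {
  "commands": "0 0 0 0 0 0; 0 0 0 0 0 0; 0 0 0 0 0 0; 0 0 0 0 0 0; 0 0 0 0 0 0; 0 0 0 0 0 0; 0 0 0 0 0 0; 0 0 0 0 0 0",
  "grip": 30,
  "squeeze": 50
}}

```text
time: 10.85
eef_pos: [0.5375, 0.2198, 0.034]
orientation: [[-0.141, 0.99, 0.001], [0.99, 0.141, 0.0], [0.0, 0.001, -1.0]]
contact_force: [-1.8, -0.3, 5.4]
opening: 0.0486
```

The sign is gripped at an opening of 48.6 mm. I ease it up about 3 mm, draw it out along +y, and check.

Call:
{"name": "carry_out", "arguments": {
  "commands": "0 0 -0.05 0 0 0; 0 0 -0.05 0 0 0; 0.1 0 0 0 0 0; 0.2 0 0 0 0 0; 0.3 0 0 0 0 0; 0.3 0 0 0 0 0; 0.3 0 0 0 0 0; 0 0 0 0 0 0"
}}

```text
time: 11.85
eef_pos: [0.5318, 0.2562, 0.036]
orientation: [[-0.142, 0.99, 0.0], [0.99, 0.142, 0.0], [0.0, 0.0, -1.0]]
contact_force: [-0.1, -0.5, -1.4]
opening: 0.0487
```

Call:
{"name": "carry_out", "arguments": {
  "commands": "0.3 0 0 0 0 0; 0.3 0 0 0 0 0; 0.3 0 0 0 0 0; 0.3 0 0 0 0 0; 0.1 0 0 0 0 0; 0 0 -0.1 0 0 0; 0 0 -0.3 0 0 0; 0 0 -0.4 0 0 0; 0 0 -0.4 0 0 0; 0 0 -0.4 0 0 0; 0 0 -0.4 0 0 0; 0 0 -0.4 0 0 0"
}}

```text
time: 13.35
eef_pos: [0.5265, 0.2939, 0.1089]
orientation: [[-0.141, 0.99, 0.0], [0.99, 0.141, -0.0], [-0.0, 0.0, -1.0]]
contact_force: [0.8, -0.2, -1.3]
opening: 0.0485
```

Call:
{"name": "carry_out", "arguments": {
  "commands": "0.2 0 -0.4 0 0 0; 0.2 0 -0.4 0 0 0; 0.2 0 -0.4 0 0 0; 0.2 0 -0.4 0 0 0; 0.2 0 -0.4 0 0 0; 0 0 -0.3 0 0 0; 0 0 -0.1 0 0 0; 0 0 0 0 0 0; 0 0 0 0 0 0; 0 0 0 0 0 0; 0 0 0 0 0 0"
}}

```text
time: 14.72
eef_pos: [0.5222, 0.3235, 0.1797]
orientation: [[-0.141, 0.99, -0.0], [0.99, 0.141, -0.0], [-0.0, -0.001, -1.0]]
contact_force: [-0.5, -0.4, -1.5]
opening: 0.0486
```

```bash
python3 - <<'E'
from h import *
s=get_state();print(s["time"],s["eef_pos"],s["contact_force"],s["ft_torque"],s["opening"])
p,d=capture("scene");cv2.imwrite("pics/lift.png",cv2.resize(p[110:260,180:350],None,fx=4.5,fy=4,interpolation=cv2.INTER_CUBIC))
C=cloud("scene",d);hsv=cv2.cvtColor(p,cv2.COLOR_BGR2HSV)
t=np.array(s["eef_pos"])
m=(hsv[...,1]<70)&(hsv[...,2]>150)&(abs(C[...,2]-t[2]-.022)<.03)&(np.linalg.norm(C[...,:2]-t[:2],axis=2)<.12)&(d>0)
n,l,st,_=cv2.connectedComponentsWithStats(m.astype(np.uint8));P=C[m]
A=np.c_[P[:,:2]-t[:2],np.ones(len(P))];k=np.linalg.lstsq(A,P[:,2],rcond=None)[0]
r=P[:,2]-A@k;g=abs(r)<.008;k=np.linalg.lstsq(A[g],P[g,2],rcond=None)[0]
print(len(P),g.sum(),"tilt deg",np.degrees(np.arctan(k[:2])),"z",k[2],P[g].min(0),P[g].max(0))
E
```

```text
14.725 [0.52215258 0.32348215 0.17970252] [-0.46515325 -0.35327301 -1.4904471 ] [-0.00346286  0.00497121 -0.03600435] 0.04861191716389167
484 480 tilt deg [0.89171408 0.27349021] z 0.20296038862329774 [0.48402499 0.22113552 0.19546901] [0.56232083 0.42638894 0.2104209 ]
```

View pics/lift.png

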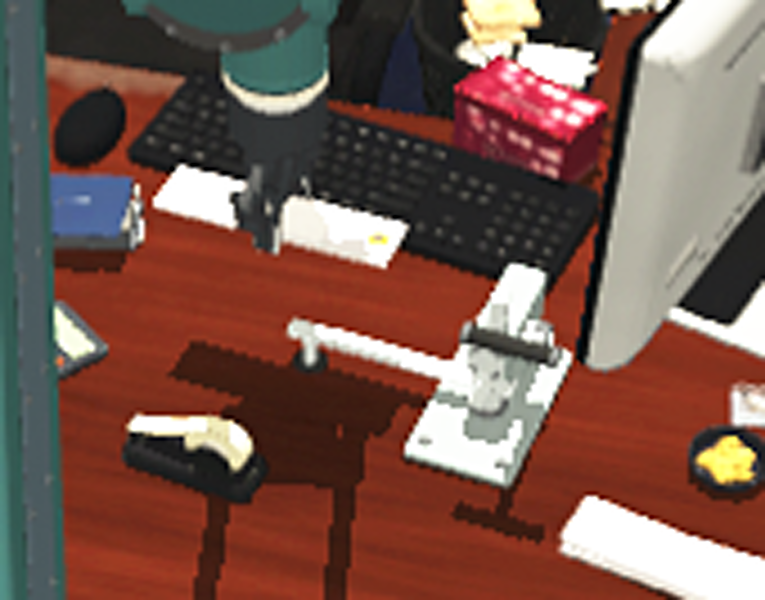

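The sign is held about 0.20 m up, level to about 1 degree, with the eyelet at crop (378,240). The press is empty, the lever is up, and the tape, dish and stack are where they were. Handing in.

```bash
python3 - <<'E'
from plant import *
print(sign_off())
E
```

```text
the job is handed in; nothing more can be done
None
```

I pressed the eyelet, let the lever spring back, then drew the sign out along the press's +y. I handed in at about 14.8 s of the 48 s allowed, with the fingers still holding the sign.

- **Pressing:** the force on the tool rose from 8 N to 50 N at the bottom of the stroke, which I took as the lever reaching its stop. The picture after release showed the lever back up and the sign still in place.
- **Holding:** the last depth check put the sign's top at about 0.20 m and its tilt at about 1°. The grip opening was 48.6 mm, against a 50 mm sign. The wrist force was about 1.5 N, which is just the sign's weight.
- **Surroundings:** in the last picture the sign is well clear of the press. The lever is up, and the tape, dish and stack look unmoved. The sticky notes were outside that picture, but the arm went nowhere near them.
- **Not measured:** I had no reading of how deep the eyelet sits. I judge it home from the stop force and because it looks flush in the picture.
- **Corrected on the way:** my first fit of the press angle was wrong (16.8°) because of two bad points. I refitted it to 7.7° and checked that against the picture before touching anything.

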